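# Stack two culture dishes in the incubator and start it

## Task

Put the green culture dish squarely on top of the green pile in the incubator and the pink one on the pink pile: you cannot know how tall the piles are, so lower each dish gently until you feel it land, and only then let go. Then shut the lid fully and, once it is shut, press the green start button fully down for a moment. Do not drop or tip the dishes, and leave everything else where it is.

Things in the scene. Friction and masses are not known exactly. Their poses are not given: they have to be found in the camera images.
- dish_green: loose closed culture dish (clear plastic, flat round box with green gel showing), 60 mm across, 15 mm high, 25 to 42 g. Origin: centre of its underside; z up. Lies flat in the red tray, at one of three spots that the three dishes swap. Hold it across its 60 mm.
- dish_pink: the same dish with pink gel: 60 mm across, 15 mm high, origin at the centre of its underside. Lies flat in the red tray.
- dish_amber: the same dish with amber-brown gel, also in the red tray. It stays there: not part of the job.
- tray: red activity tray, fixed, 250 (its x) x 360 (its y) x 19 mm, floor 3 mm thick, walls 5 mm with a lip reaching 9 mm outward. Origin: centre of its underside, on the work surface. The three dishes lie in a row along its y, about 100 mm apart and at least 55 mm clear of the walls in x, so that fingers closing along the tray's x have room.
- incubator: bench incubator, fixed, white and teal. Origin: on the work surface under the chamber's centre; z up. Chamber block 260 (its x) x 195 (its y) mm outside, 230 x 165 mm inside, chamber floor at z = 45 mm, rim at z = 145 mm. On the -y side adjoins the control side, 75 mm wide in y, 130 mm high, with display and start button. The lid is hinged along the +y side of the rim.
- stand_green: green shallow round cup, fixed on the chamber floor, 72 mm across, 20 mm high, holding the green pile: firm stack of 60 mm dishes with green gel on the cup's axis. Origin: centre of the cup's underside; z up. Pile top: 40 to 78 mm above this origin, different each time and for each pile, not reported. The two stands are 50 mm either side of the incubator's origin along its x, and swap places.
- stand_pink: the same with a pink cup and the pink pile. Origin: centre of the cup's underside, on the chamber floor; pile top 40 to 78 mm above it, unknown.
- lid (a joint): angle of the incubator's lid, rad: 0 shut, grows as it opens, at most 2.05; starts wide open at 1.75 to 2.0, leaning outward past upright. The stiff hinge keeps the lid at any angle; moving it takes about 0.5 N m of friction plus up to 0.35 N m of weight. The shut lid lies on the rim, its top face 14 mm above it.
- lid_hinge (a point): middle of the lid's hinge line, on the rim at (0, 97.5, 145 mm) in the incubator's frame; axes as the incubator's, hinge line along x. At lid angle a the lid runs from here along (0, -cos a, sin a), 195 mm long, 260 mm wide along x; its outer side (top when shut) looks along (0, sin a, cos a) and lies 14 mm that way. Clear pane in a white frame.
- lid_edge (a point): middle of the lid's free edge, at mid-thickness, 195 mm from the hinge line; a teal finger lip 100 mm wide reaches 17 mm beyond it.
- start (a joint): travel of the green start button, m: 0 up, 0.006 fully down; spring, about 5 N at the bottom; comes back up when let go.
- start_top (a point): centre of the top face of the green start button, 26 mm across, on the top of the incubator's control side; pressed straight down.
- marker: navy and white marker pen lying in the red tray near its -y end, 130 mm long, 12 mm thick; loose, leave it. Origin: under its middle.
- dropper_yellow: small yellow dropper bottle, 25 mm across, 66 mm high, standing on the far part of the table; loose, leave it.
- dropper_red: small red dropper bottle, 25 mm across, 66 mm high, standing on the far part of the table; loose, leave it.
- beaker: clear plastic beaker with a spoon in it, 86 mm across, 115 mm high (spoon to 155 mm), on the far part of the table; loose, leave it.
Things that resemble listed ones, but are neither listed nor needed, are in the scene too. What is shaped like the dish_pink but black or blue is not meant. What is shaped like the dish_green but purple is not meant.

How it is judged (in metres and radians):
On the way, in this order (a step that is already met when the one before it is completed fails the run):
1. one of the two dishes rests released on its own pile (((horizontal distance between dish_green and stand_green below 0.01 m and angle between dish_green's own z axis and vertical below 0.08 rad and contact force between dish_green and stand_green above 0.05 N and contact force between dish_green and the fingers below 0.01 N and linear speed of dish_green below 0.02 m/s) or (horizontal distance between dish_pink and stand_pink below 0.01 m and angle between dish_pink's own z axis and vertical below 0.08 rad and contact force between dish_pink and stand_pink above 0.05 N and contact force between dish_pink and the fingers below 0.01 N and linear speed of dish_pink below 0.02 m/s))), for 0.2 s.
2. both dishes rest released on their piles (horizontal distance between dish_green and stand_green below 0.01 m and angle between each of dish_green, dish_pink's own z axis and vertical below 0.08 rad and contact force between dish_green and stand_green above 0.05 N and contact force between each of dish_green, dish_pink and the fingers below 0.01 N and linear speed of each of dish_green, dish_pink below 0.02 m/s and horizontal distance between dish_pink and stand_pink below 0.01 m and contact force between dish_pink and stand_pink above 0.05 N), for 0.2 s.
3. the lid is shut over them (all of step 2 and value of joint lid below 0.04 rad), for 0.2 s.
4. the start button is pressed down with the lid shut (value of joint lid below 0.04 rad and value of joint start above 0.0042 m), for 0.1 s.
At the end, for the whole second after the job is handed in: Each dish rests flat and still, released, on the pile of its own colour, its centre within 10 mm of the axis of the stand; the lid is shut (within 0.04 rad) and the start button, which was pressed at least 4.2 mm down for 0.1 s with the lid shut, is up again (all of step 3 and value of joint start below 0.002 m); the robot touches nothing.
It fails at once if the green or pink dish is dropped (falls free by more than about 10 mm) ((contact force between dish_green and anything else below 0.01 N and linear speed of dish_green above 0.45 m/s) or (contact force between dish_pink and anything else below 0.01 N and linear speed of dish_pink above 0.45 m/s)).
It fails at once if the green or pink dish is tipped by more than 30 degrees (angle between any of dish_green, dish_pink's own z axis and vertical above 0.52 rad).
It fails at once if the green or pink dish is pressed onto a pile with more than 60 N (contact force between any of dish_green, dish_pink and stand_green above 60 N or contact force between any of dish_green, dish_pink and stand_pink above 60 N).
It fails at once if the amber dish, marker, a dropper bottle or the beaker is moved by more than 20 mm (distance of any of dish_amber, marker, dropper_yellow, dropper_red, beaker from where it was at the start of the episode above 0.02 m).
It fails at once if one of those things is tipped by more than 20 degrees (angle between any of dish_amber, marker, dropper_yellow, dropper_red, beaker's own z axis and vertical above 0.35 rad).
It also fails if it takes over 69 s, if anything falls off the work surface, if the arm or the gripper's body presses on something with over 40 N, if the wrist force passes 120 N, or if a joint passes its speed limit or range.

## Robot

A 6-joint arm with a two-finger parallel gripper is mounted at the origin on the work surface. World frame = base frame: x ahead of the robot, y to its left, z up, the work surface at z = 0. Lengths are in mm, angles in rad, forces in N, time in s.
With the tool pointing down it reaches from about 275 to 750 mm from the base axis. Payload 10.2 kg.
Tool frame: the origin (TCP) lies on the centre line of the jaws, within the pads' length; the fingertips stand 8 mm ahead of it and the grasp point (between the pads) lies 11 mm behind it; x points along the fingers, y is the direction in which the jaws open and shut, and the axes are right-handed (so a half turn about x gives the same grasp; the last joint's range is limited). The gripper opens to 85 mm and grips with 20 to 120 N. Pads are 22 mm wide; open, the fingers measure 114 mm over their backs; the gripper's body (76 mm by 85 mm) begins 54 mm behind the grasp point. The pads swing forward as they close: fully open they stand 13 mm farther back than shut.
Start: joints at [1.094, 0.313, 1.498, -0, 1.331, -0.223], TCP at [131.832, 508.185, 239.294] pointing down, gripper open.
Joint ranges: [-2.94, 2.94], [-0.97, 2.17], [0.19, 2.56], [-1.23, 4.37], [0.02, 3.11], [-2.88, 2.88]. Speed limits (rad/s): [2.39, 2.39, 3.01, 3.14, 3.14, 3.14].

## Interface

Orientations are given as a unit quaternion [w, x, y, z].
In Python, from rig import ctrl, vision, workorder gives the robot as it stands. The module is installed in compiled form; this text tells all that it offers.
- The arm moves only by the shell command python3 -m jog 'ROWS' [OPENING] [FORCE]. ROWS is JSON, a list that holds one entry, the list of rows, each a list of 6 numbers: the shift along the tool's x, y, z in m, then the turn, a rotation vector about the tool's x, y, z in rad. A call has 1 to 12 rows; each row shifts and turns the commanded pose from where the row before left it, along the tool's axes as they then stand; what a row does not reach is not made up. A row lasts 1/8 s, in which the tool goes at most 62.5 mm and 10.7 degrees, less where a joint would pass 70% of its speed; a pose out of reach is approached as far as the arm can. A call is refused whole if a number of a shift passes 0.0625 or a number of a turn 0.188, either way. A call with a gripper value outside its range is refused whole. OPENING is the closure in counts, from 0 (fully open) to 255 (shut), set as the call begins (- or left out, the last holds). The fingers move at their own pace and stop on an object; FORCE is the grip in N (left out, the last holds). Time passes only in rows, so rows that do not move let the fingers close. It gives the time, the measured TCP pose, the force and the opening at its end, in the units of the state.
- ctrl.sense(): the state, without advancing time (a new reading comes with each control period).
- vision.capture(name): name is "scene" or "top" or "wrist"; returns a dict with "image" (420x560x3 uint8, red, green, blue), "mtx" (3x3 intrinsics, pixels), "R" (3x3) and "t" (3): a world point X has camera coordinates R X + t; the wrist camera has in their place "hand_eye" (4x4, takes a point from camera to tool coordinates, whose origin is the TCP and whose axes are the tool frame's). Camera axes: x right, y down, z forward; pixel columns grow to the right and rows downward; lengths in mm; the calibration is good to about 2 mm. A picture is of the moment at which its call begins: read the wrist's pose just before it. There is no depth.
- workorder.finish_job(): hands the job in, once; it reports no verdict.
The state is a dict: "time_s": time; "joints": joint angles; "dq": joint speeds; "tau": joint torques, N m; "eef_pos": TCP position; "ee_rot": TCP orientation; "force": force on the tool from outside, world axes, zero at the start; "wrist_torque": the same for the moment, N m; "grip_width": opening from 0.0 (shut) to 1.0 (fully open).
Only numpy, scipy, OpenCV 4.12 (cv2) and the standard library are available. Lean on these libraries where they do the work, as an engineer would, in place of code of your own. Each camera call takes 0.05 s, during which the arm holds its last target.

## Working session

There is one attempt and no reset: what is moved stays moved. The work goes in short steps, Python scripts to look and compute and a shell command to move; the robot and the scene stay as the last step left them, time stands still between calls to the robot, and variables do not carry over. Pictures are saved under pics/ and viewed, and the job is handed in when it is done.

```bash
mkdir -p pics; python3 - <<'E'
from rig import ctrl, vision
import cv2
s=ctrl.sense(); print(s)
for n in ("scene","top","wrist"):
    c=vision.capture(n); cv2.imwrite(f"pics/{n}0.png",c["image"][:,:,::-1])
    print(n,{k:v.tolist() for k,v in c.items() if k!="image"})
E
```

```text
{'time_s': 0.0, 'joints': array([ 1.09360177e+00,  3.13459661e-01,  1.49846649e+00,  2.51550502e-05,
        1.33101909e+00, -2.23405739e-01]), 'dq': array([ 0.00036683, -0.00033309, -0.00236736, -0.00077966, -0.00011482,
        0.00045655]), 'tau': array([ 3.67864459e-04, -4.12269223e+01, -2.59751612e+01, -1.49743082e-04,
        4.07927277e-03, -1.37840561e-05]), 'eef_pos': array([131.69934602, 507.94353063, 238.71906614]), 'ee_rot': array([ 0.70124878,  0.08904316,  0.70159323, -0.08993558]), 'force': array([0.26211061, 0.79244172, 0.07726545]), 'wrist_torque': array([-0.02328173,  0.00984262,  0.02316031]), 'grip_width': 1.0009398713306126}
scene {'mtx': [[410.3993869938565, 0.0, 277.37873608800805], [0.0, 410.3993869938565, 209.46243354443646], [0.0, 0.0, 1.0]], 'R': [[-0.11762681788036475, 0.9930559817396843, -0.0019361937845289176], [0.6770651021267527, 0.07877129901638073, -0.7316952438914454], [-0.7264618222573223, -0.08737791243960735, -0.6816291669377617]], 't': [178.59780257516536, -299.57306945398483, 1414.0025293191818]}
top {'mtx': [[509.08407694295545, 0.0, 283.82655174466674], [0.0, 509.08407694295545, 210.2916243855653], [0.0, 0.0, 1.0]], 'R': [[-0.012460212818071392, -0.9998708080639767, -0.010154323119689225], [-0.989080611035586, 0.013815848143956554, -0.14672650480923807], [0.14684783951424213, 0.008215200639900125, -0.9891249782046987]], 't': [-95.50145477899656, 568.1517389813106, 1484.4830943365525]}
wrist {'mtx': [[351.78760245692683, 0.0, 275.40168045529396], [0.0, 351.78760245692683, 206.70565739903506], [0.0, 0.0, 1.0]], 'hand_eye': [[-8.899049415691537e-05, -0.316603914862465, 0.9485578280602883, -134.54430718448043], [0.9999999804536701, -0.00019565188503067933, 2.851311629769246e-05, -0.8492633687632312], [0.00017655976287575843, 0.9485578120568612, 0.3166039260851785, -81.47505139457704], [0.0, 0.0, 0.0, 1.0]]}
```

View pics/scene0.png

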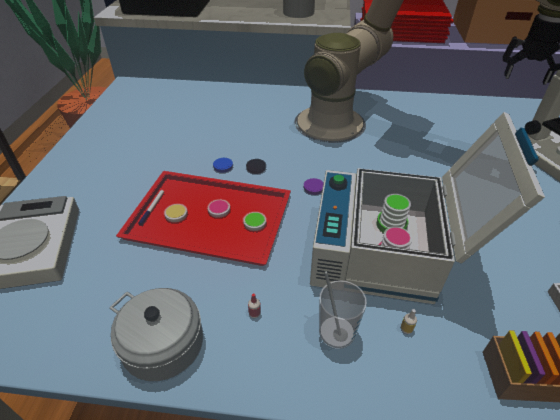

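View pics/top0.png

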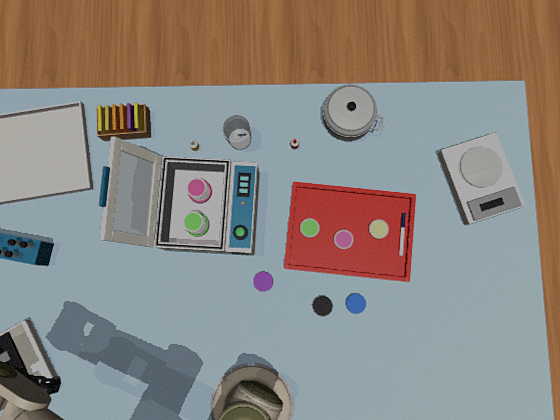

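View pics/wrist0.png

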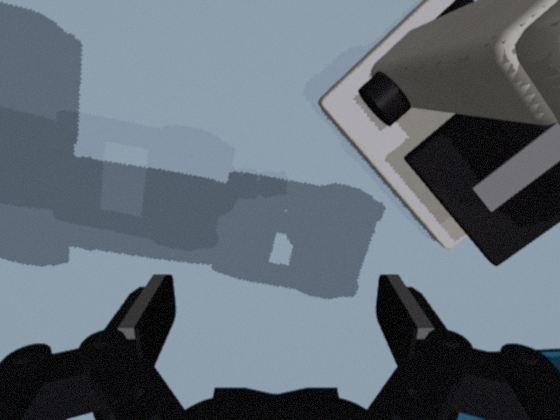

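Candidates (top view): tray dishes are green (310,228), pink (344,239) and amber (379,229). Lookalikes outside the tray are purple (263,281), black (322,305) and blue (355,303). The piles are green (195,222) and pink (199,188). I want the tray's green and pink dishes, and I'll check them in a close crop.

```bash
python3 - <<'E'
import cv2
im=cv2.imread("pics/top0.png")
cv2.imwrite("pics/t_tray.png",cv2.resize(im[170:290,275:425],None,fx=5,fy=5,interpolation=cv2.INTER_CUBIC))
cv2.imwrite("pics/t_inc.png",cv2.resize(im[130:260,95:265],None,fx=4.5,fy=4.5,interpolation=cv2.INTER_CUBIC))
im=cv2.imread("pics/scene0.png")
cv2.imwrite("pics/s_inc.png",cv2.resize(im[120:300,310:540],None,fx=3.3,fy=3.3,interpolation=cv2.INTER_CUBIC))
E
```

```text
(no output)
```

View pics/t_tray.png

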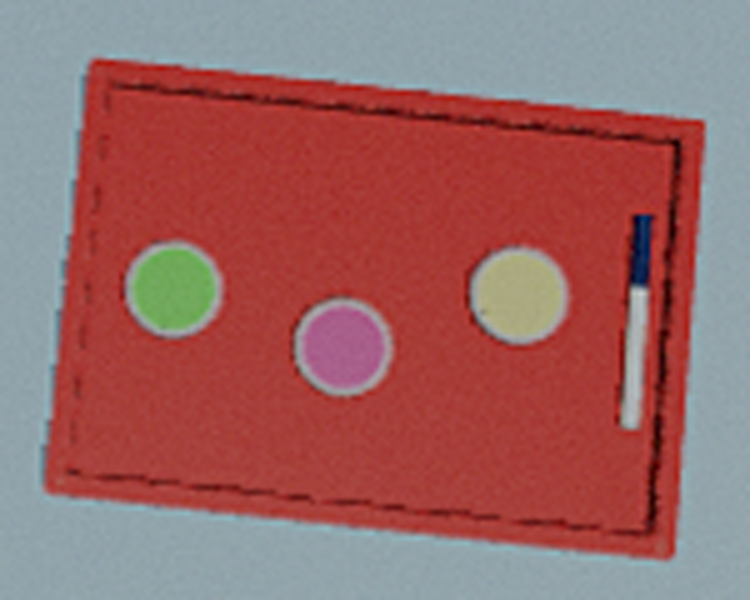

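View pics/t_inc.png

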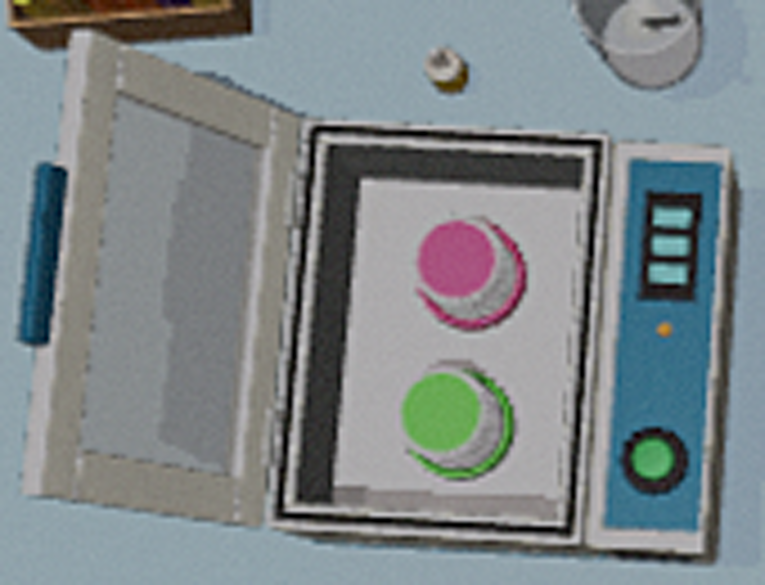

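View pics/s_inc.png

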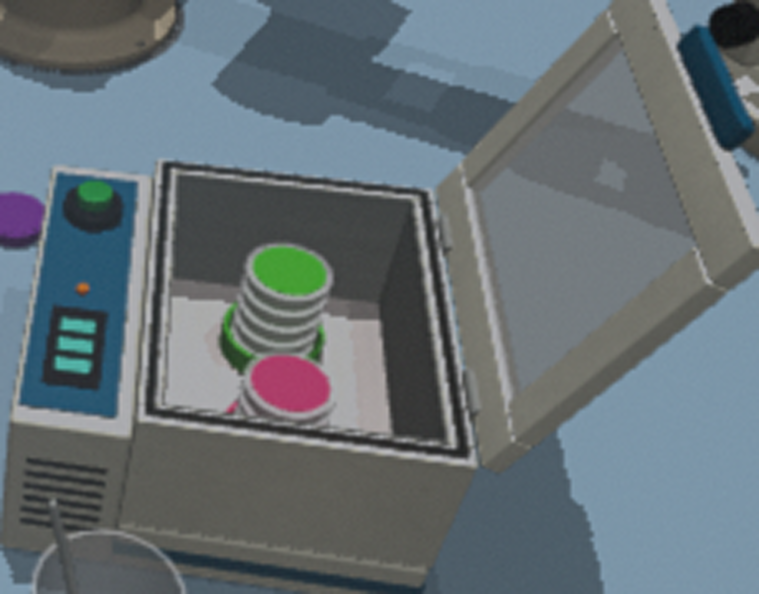

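Close crop confirms the tray dishes: green crop (174,289), pink (343,347), amber (519,295), with the marker at the right end. The piles are pink (457,260) and green (441,413), and the button is at (655,458). Now to calculate poses.

```bash
cat > h.py <<'E'
import numpy as np, cv2
from scipy.optimize import least_squares
from rig import ctrl, vision
from scipy.spatial.transform import Rotation as Ro
def cams():
    return {n:vision.capture(n) for n in ("scene","top")}
def proj(c,X):
    Y=np.atleast_2d(X)@c["R"].T+c["t"]; p=Y@c["mtx"].T; return p[:,:2]/p[:,2:]
def toz(c,px,z):
    d=c["R"].T@np.linalg.solve(c["mtx"],[px[0],px[1],1]); o=-c["R"].T@c["t"]
    return o+d*(z-o[2])/d[2]
def tri(cs,ps,x0=(450,0,50)):
    return least_squares(lambda X:np.concatenate([(proj(c,X)-p).ravel() for c,p in zip(cs,ps)]),x0)
def blobs(im,col,amin=60):
    h=cv2.cvtColor(im,cv2.COLOR_RGB2HSV)
    lo,hi={"green":((45,90,80),(75,255,255)),"pink":((150,60,100),(175,255,255)),"amber":((18,40,120),(35,200,255))}[col]
    m=cv2.inRange(h,lo,hi); n,l,st,ce=cv2.connectedComponentsWithStats(m)
    out=[]
    for i in range(1,n):
        if st[i,4]>amin:
            out.append((ce[i].round(1).tolist(),st[i].tolist()))
    return out
def wristcam():
    s=ctrl.sense(); c=vision.capture("wrist")
    q=s["ee_rot"]; R=Ro.from_quat([q[1],q[2],q[3],q[0]]).as_matrix(); he=c["hand_eye"]
    Rw=R@he[:3,:3]; tw=R@he[:3,3]+s["eef_pos"]
    c["R"]=Rw.T; c["t"]=-Rw.T@tw; return c
def tool(dw):  # world shift -> tool
    q=ctrl.sense()["ee_rot"]; return Ro.from_quat([q[1],q[2],q[3],q[0]]).as_matrix().T@np.array(dw)
E
python3 - <<'E'
from h import *
C=cams(); T=C["top"];S=C["scene"]
for n in C:
    for c in("green","pink","amber"): print(n,c,blobs(C[n]["image"],c))
ct=np.array([(305,122),(608,135),(580,545),(270,525)])/4.5+[95,130]
cs=np.array([(162,162),(435,188),(475,462),(137,425)])/3.3+[310,120]
mt=np.array([(130,97.5),(130,-97.5),(-130,-97.5),(-130,97.5)]);ms=np.array([(-130,-97.5),(-130,97.5),(130,97.5),(130,-97.5)])
def W(p,m,z=145):
    c,s=np.cos(p[2]),np.sin(p[2]); return np.c_[m@np.array([[c,s],[-s,c]])+p[:2],np.full(len(m),z)]
f=lambda p:np.r_[(proj(T,W(p,mt))-ct).ravel(),(proj(S,W(p,ms))-cs).ravel()]
r=least_squares(f,[450,150,0]);print("inc",r.x,f(r.x).round(1))
for nm,sc in(("T",1),):
    r2=least_squares(lambda p:(proj(T,W(p,mt))-ct).ravel(),[450,150,0]);print(r2.x)
    r2=least_squares(lambda p:(proj(S,W(p,ms))-cs).ravel(),[450,150,0]);print(r2.x)
for n,p in (("stand-",(-50,0)),("stand+",(50,0))): print(n,W(r.x,np.array([p]),45))
b=tri([T,S],[np.array([655,456])/4.5+[95,130],np.array([95,192])/3.3+[310,120]]);print("btn",b.x,b.fun)
# lid edge corner/lip
E
```

```text
scene green [([28.4, 14.3], [17, 0, 25, 33, 97]), ([86.0, 17.0], [82, 12, 9, 11, 73]), ([397.3, 201.6], [387, 195, 22, 14, 248]), ([254.3, 219.0], [245, 213, 20, 13, 204])]
scene pink [([218.3, 206.1], [209, 200, 20, 13, 204]), ([397.7, 235.8], [386, 227, 24, 18, 329])]
scene amber [([359.9, 34.3], [347, 29, 25, 15, 194]), ([303.7, 120.0], [298, 109, 13, 21, 171]), ([6.1, 181.1], [0, 177, 15, 9, 61]), ([175.2, 210.9], [166, 205, 20, 13, 204])]
top green [([192.5, 221.1], [185, 213, 16, 17, 223]), ([201.1, 227.4], [186, 213, 23, 23, 75]), ([309.3, 227.2], [302, 220, 16, 16, 189]), ([239.7, 231.4], [235, 227, 10, 10, 68])]
top pink [([195.9, 187.2], [188, 179, 17, 17, 229]), ([202.6, 194.3], [188, 180, 24, 23, 85]), ([343.3, 238.9], [336, 231, 16, 17, 206])]
top amber [([135.5, 114.7], [134, 103, 4, 25, 90]), ([99.0, 117.6], [97, 105, 5, 26, 91]), ([106.3, 117.5], [105, 105, 4, 25, 86]), ([378.5, 228.6], [371, 221, 16, 16, 206]), ([9.2, 403.9], [0, 384, 21, 36, 275]), ([284.8, 411.6], [277, 400, 13, 20, 75])]
inc [ 5.77781104e+02  1.53802154e+02 -6.82356057e-02] [-1.3 -1.7 -0.3 -1.  -0.8 -0.6 -2.1 -0.  -2.3 -1.8 -1.1 -0.5  0.7  0.8
 -0.8 -2.2]
[ 5.75421834e+02  1.50570022e+02 -6.48345330e-02]
[ 5.79790044e+02  1.55283538e+02 -7.24916568e-02]
stand- [[527.89746131 157.21128697  45.        ]]
stand+ [[627.66474673 150.39302035  45.        ]]
btn [493.68449429  20.04244653 148.75839961] [-1.21174224  0.0105179  -1.00819586 -0.00265705]
```

```bash
python3 - <<'E'
from h import *
C=cams(); T=C["top"];S=C["scene"]
D={"green":((309.3,227.2),(254.3,219.0)),"pink":((343.3,238.9),(218.3,206.1)),"amber":((378.5,228.6),(175.2,210.9)),
"pileG":((192.5,221.1),(397.3,201.6)),"pileP":((195.9,187.2),(397.7,235.8)),
"btn":((655/4.5+94.6,456/4.5+129.6),(95/3.3+309.6,192/3.3+119.6))}
for k,(a,b) in D.items():
    r=tri([T,S],[a,b]);print(k,r.x.round(1),r.fun.round(2), "z=17 top",toz(T,a,17).round(1),"scene",toz(S,b,17).round(1))
# tray lip corners, top crop
tc=np.array([(92,60),(705,122),(672,557),(46,492)])/5+[274.6,169.6]
P=np.array([toz(T,p,19) for p in tc]);print("tray",P.round(0).tolist(),P.mean(0).round(1))
d=P[1]-P[0];print(np.arctan2(d[1],d[0]),np.linalg.norm(d),np.linalg.norm(P[2]-P[1]))
# lid free-edge corners outer  (top crop)
E
```

```text
green [ 517.4 -178.3   17.1] [-0.34  0.06 -0.29 -0.01] z=17 top [ 517.6 -179.3   17. ] scene [ 517.3 -177.6   17. ]
pink [ 480.4 -280.    17.1] [-0.37  0.09 -0.33 -0.01] z=17 top [ 480.7 -281.1   17. ] scene [ 480.3 -279.2   17. ]
amber [ 510.3 -387.5   16. ] [-0.34  0.11 -0.31 -0.01] z=17 top [ 510.5 -388.4   17. ] scene [ 511.3 -386.2   17. ]
pileG [527.9 157.1 120.4] [-0.46 -0.05 -0.37  0.  ] z=17 top [541.1 175.4  17. ] scene [408.  189.1  17. ]
pileP [627.5 150.5 111.2] [-0.5  -0.05 -0.36  0.  ] z=17 top [645.9 166.4  17. ] scene [534.7 178.3  17. ]
btn [494.6  19.8 150.6] [-0.78  0.01 -0.65 -0.  ] z=17 top [509.1  30.3  17. ] scene [324.3  32.8  17. ]
tray [[659.0, -132.0, 19.0], [615.0, -505.0, 19.0], [352.0, -472.0, 19.0], [396.0, -101.0, 19.0]] [ 505.4 -302.5   19. ]
-1.688120292592113 375.62666855888574 264.33876496687066
```

```bash
python3 - <<'E'
from h import *
s=ctrl.sense();q=s["ee_rot"];R=Ro.from_quat([q[1],q[2],q[3],q[0]]).as_matrix();print(R.round(3))
# base->azimuths
for p in [(517.4,-178.3),(480.4,-280),(527.9,157.1),(627.5,150.5)]: print(np.arctan2(p[1],p[0]))
ty=R[:,1];print("tool y az",np.arctan2(ty[1],ty[0]))
E
```

```text
[[-0.     0.251  0.968]
 [-0.     0.968 -0.251]
 [-1.    -0.    -0.   ]]
-0.3318628938839054
-0.5277119795109994
0.2892482176469903
0.23539429207488657
tool y az 1.3169970431165763
```

```bash
python3 -m jog '[[[0,0,0,0.179,0,0],[0,0,0,0.179,0,0],[0,0,0,0.179,0,0],[0,0,0,0.179,0,0],[0,0,0,0.179,0,0],[0,0,0,0.179,0,0],[0,0,0,0.179,0,0],[0,0,0,0.179,0,0]]]' 0
python3 -m jog '[[[0,0.033,0.0455,0,0,0],[0,0.033,0.0455,0,0,0],[0,0.033,0.0455,0,0,0],[0,0.033,0.0455,0,0,0],[0,0.033,0.0455,0,0,0],[0,0.033,0.0455,0,0,0],[0,0.033,0.0455,0,0,0],[0,0.033,0.0455,0,0,0],[0,0.033,0.0455,0,0,0],[0,0.033,0.0455,0,0,0]]]'
```

```text
time_s: 1.35
eef_pos: [131.8, 508.2, 239.3]
ee_rot: [-0.469, -0.529, -0.469, 0.529]
force: [0.0, 0.2, 0.1]
grip_width: 0.999
time_s: 2.6
eef_pos: [408.1, 16.4, 239.5]
ee_rot: [0.47, 0.528, 0.47, -0.528]
force: [0.1, 1.2, 1.2]
grip_width: 0.998
```

```bash
python3 -m jog '[[[0.015,0.033,0.0452,0,0,0],[0.02,0.033,0.0452,0,0,0],[0.025,0.033,0.0452,0,0,0],[0.025,0.032,0.0452,0,0,0],[0,0,0,0,0,0]]]'
python3 - <<'E'
from h import *
c=wristcam();cv2.imwrite("pics/w1.png",c["image"][:,:,::-1])
for k in("green","pink"):
  for b in blobs(c["image"],k,400): print(k,b,toz(c,b[0],18).round(1))
E
```

```text
time_s: 3.22
eef_pos: [516.7, -178.7, 151.4]
ee_rot: [-0.468, -0.528, -0.471, 0.529]
force: [0.0, 0.4, 0.2]
grip_width: 1.0
green ([278.3, 195.3], [249, 167, 60, 58, 2756]) [ 518.4 -177.9   18. ]
pink ([250.6, 308.8], [223, 285, 56, 49, 2121]) [ 481.8 -279.6   18. ]
```

View pics/w1.png

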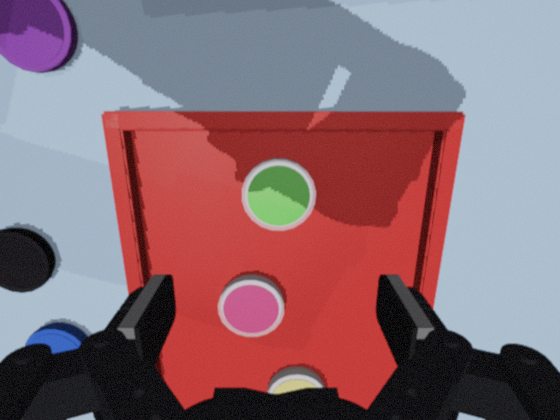

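Picture: green dish at (278,195), its pixel position mapping to (518.4,-177.9), which agrees with the fixed cameras. Pink is at (251,309). Descending.

```bash
python3 -m jog '[[[0.045,0.001,-0.0007,0,0,0],[0.045,0,0,0,0,0],[0.025,0,0,0,0,0],[0.01,0,0,0,0,0],[0.005,0,0,0,0,0],[0.004,0,0,0,0,0],[0,0,0,0,0,0]]]'

```

```text
time_s: 4.15
eef_pos: [518.1, -175.8, 20.8]
ee_rot: [0.471, 0.528, 0.47, -0.528]
force: [-0.0, -0.8, -0.5]
grip_width: 0.996
```

```bash
python3 -m jog '[[[0.003,0,0,0,0,0],[0.002,0,0,0,0,0],[0,0,0,0,0,0]]]'
python3 - <<'E'
from h import *
for i in range(5):
    s=ctrl.sense();print(s["eef_pos"].round(1),s["force"].round(1)); 
    if i<2: vision.capture("top")
c=wristcam();cv2.imwrite("pics/w2.png",c["image"][:,:,::-1])
E
```

```text
time_s: 4.53
eef_pos: [517.8, -175.7, 15.2]
ee_rot: [-0.47, -0.528, -0.471, 0.528]
force: [0.4, 0.6, -0.0]
grip_width: 0.996
[ 517.8 -175.7   15.2] [ 0.4  0.6 -0. ]
[ 517.9 -175.7   15.3] [-0.6  0.   0.2]
[ 517.9 -175.7   15.3] [-0.  -0.2  0.2]
[ 517.9 -175.7   15.3] [-0.  -0.2  0.2]
[ 517.9 -175.7   15.3] [-0.  -0.2  0.2]
```

View pics/w2.png

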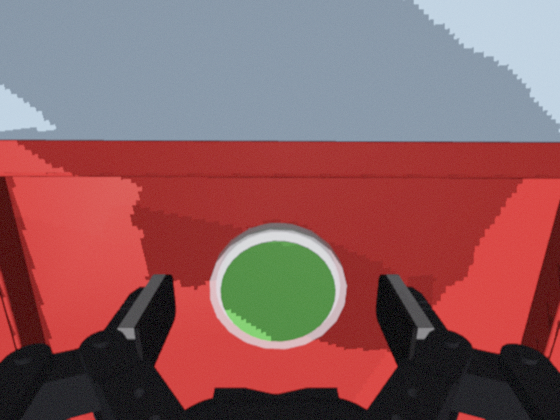

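```bash
python3 - <<'E'
from h import *
c=wristcam()
for b in blobs(c["image"],"green",400): print(b,toz(c,b[0],18).round(1))
print(toz(c,(278,287),18),tool([0,-2.3,0]))
E
python3 -m jog '[[[0,0,0.0023,0,0,0],[0.001,0,0,0,0,0],[0,0,0,0,0,0]]]'
```

```text
([277.5, 290.8], [221, 242, 114, 99, 8776]) [ 518.5 -177.3   18. ]
[ 518.88963537 -175.50052931   18.        ] [7.35637346e-05 2.64004045e-01 2.28479799e+00]
time_s: 5.1
eef_pos: [517.6, -178.0, 14.2]
ee_rot: [-0.47, -0.528, -0.47, 0.528]
force: [-0.5, -0.2, -0.1]
grip_width: 1.001
```

```bash
python3 -m jog '[[[0,0,0,0,0,0],[0,0,0,0,0,0],[0,0,0,0,0,0],[0,0,0,0,0,0],[0,0,0,0,0,0],[0,0,0,0,0,0]]]' 255 30
python3 -m jog '[[[0,0,0,0,0,0],[0,0,0,0,0,0]]]'
python3 - <<'E'
from h import *
c=wristcam();cv2.imwrite("pics/w3.png",c["image"][:,:,::-1])
E
```

```text
time_s: 5.85
eef_pos: [517.7, -178.0, 14.8]
ee_rot: [-0.471, -0.528, -0.47, 0.528]
force: [-1.2, 0.2, 4.5]
grip_width: 0.68
time_s: 6.1
eef_pos: [517.7, -178.0, 14.8]
ee_rot: [-0.471, -0.528, -0.47, 0.528]
force: [-0.8, 0.8, 5.1]
grip_width: 0.686
```

View pics/w3.png

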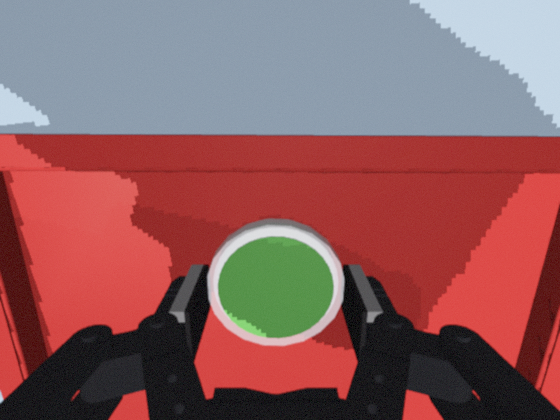

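Gripped: pads on both sides of the dish, dish flat. Lifting.

```bash
python3 -m jog '[[[-0.003,0,0,0,0,0],[-0.005,0,0,0,0,0],[-0.015,0,0,0,0,0],[-0.03,0,0,0,0,0],[-0.04,0,0,0,0,0],[-0.04,0,0,0,0,0],[-0.04,0,0,0,0,0],[-0.025,0,0,0,0,0],[-0.01,0,0,0,0,0],[0,0,0,0,0,0]]]'
python3 - <<'E'
from h import *
c=wristcam();cv2.imwrite("pics/w4.png",c["image"][:,:,::-1]); print(ctrl.sense()["force"])
E
```

```text
time_s: 7.4
eef_pos: [517.6, -178.0, 222.5]
ee_rot: [0.471, 0.528, 0.47, -0.528]
force: [0.4, -0.5, 0.6]
grip_width: 0.679
[-0.67079425 -0.71862239 -0.7520656 ]
```

View pics/w4.png

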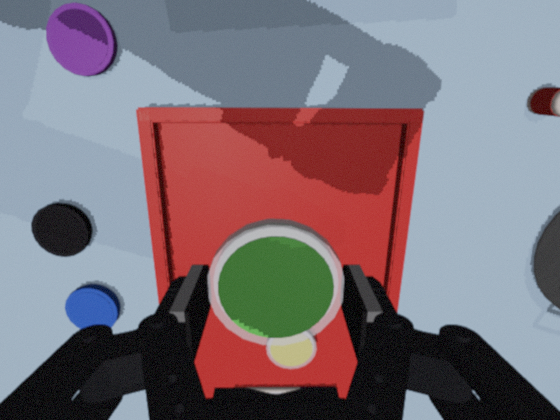

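```bash
python3 -m jog '[[[0,0,0,-0.1,0,0],[0,0,0,-0.17,0,0],[0,0,0,-0.17,0,0],[0,0,0,-0.17,0,0],[0,0,0,-0.17,0,0],[0,0,0,-0.17,0,0],[0,0,0,-0.17,0,0],[0,0,0,-0.17,0,0],[0,0,0,-0.17,0,0],[0,0,0,-0.16,0,0]]]'
python3 -m jog '[[[0,0.02,0,0,0,0],[0,0.04,-0.0015,0,0,0],[0,0.045,-0.002,0,0,0],[0,0.045,-0.002,0,0,0],[0,0.045,-0.002,0,0,0],[0,0.045,-0.002,0,0,0],[0,0.045,-0.002,0,0,0],[0,0.03,-0.001,0,0,0],[0,0.02,0,0,0,0],[0,0,0,0,0,0],[0,0,0,0,0,0]]]'
python3 - <<'E'
from h import *
s=ctrl.sense();q=s["ee_rot"];R=Ro.from_quat([q[1],q[2],q[3],q[0]]).as_matrix();print(R.round(3),s["eef_pos"],s["force"])
c=wristcam();cv2.imwrite("pics/w5.png",c["image"][:,:,::-1])
for k in("green","pink"):
  for b in blobs(c["image"],k,300): print(k,b,toz(c,b[0],121).round(1),toz(c,b[0],111).round(1))
E
```

```text
time_s: 8.7
eef_pos: [517.2, -177.8, 220.9]
ee_rot: [0.706, 0.022, 0.708, -0.021]
force: [-1.3, 0.3, -0.4]
grip_width: 0.681
time_s: 10.07
eef_pos: [527.2, 156.4, 222.1]
ee_rot: [0.707, 0.024, 0.707, -0.024]
force: [0.1, 0.5, 0.4]
grip_width: 0.681
[[-0.     0.067  0.998]
 [-0.     0.998 -0.067]
 [-1.    -0.    -0.   ]] [527.15738055 156.40938432 222.11307514] [0.10631213 0.53894971 0.38719015]
green ([277.0, 165.2], [236, 148, 81, 49, 683]) [494.5 158.8 121. ] [496.6 158.8 111. ]
green ([48.3, 189.2], [27, 169, 43, 41, 1310]) [500.7  -0.8 121. ] [503.   -7.7 111. ]
green ([276.4, 202.5], [243, 180, 68, 45, 2277]) [521.  156.7 121. ] [524.2 156.5 111. ]
green ([275.4, 286.7], [219, 237, 114, 100, 8954]) [588.4 151.4 121. ] [594.4 151.  111. ]
```

View pics/w5.png

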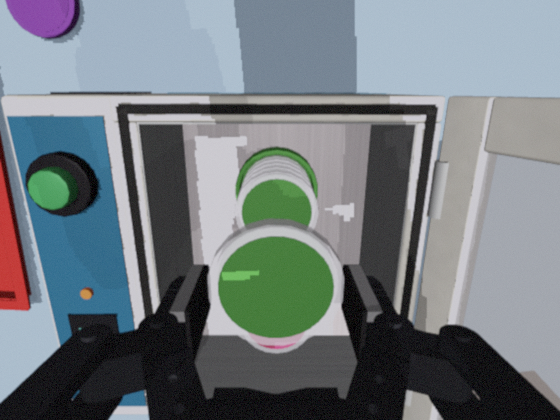

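Picture: the green pile top is centred at columns 243–311 (centre 277) with its gel top at row 180, so its axis is at about (528,157), matching the fixed cameras. The button is at (50,188). Lowering.

```bash
python3 -m jog '[[[0.015,0.0005,0.0008,0,0,0],[0.025,0,0,0,0,0],[0.02,0,0,0,0,0],[0.01,0,0,0,0,0],[0.005,0,0,0,0,0],[0.003,0,0,0,0,0],[0,0,0,0,0,0]]]'
python3 -m jog '[[[0.001,0,0,0,0,0],[0.001,0,0,0,0,0],[0.001,0,0,0,0,0],[0,0,0,0,0,0]]]'
python3 -m jog '[[[0.001,0,0,0,0,0],[0.001,0,0,0,0,0],[0.001,0,0,0,0,0],[0,0,0,0,0,0]]]'
```

```text
time_s: 11.0
eef_pos: [528.2, 157.5, 144.5]
ee_rot: [0.707, 0.023, 0.707, -0.023]
force: [0.2, -1.0, -0.6]
grip_width: 0.681
time_s: 11.5
eef_pos: [528.0, 157.5, 141.2]
ee_rot: [0.707, 0.023, 0.707, -0.023]
force: [0.8, 0.6, -0.4]
grip_width: 0.679
time_s: 12.0
eef_pos: [528.0, 157.5, 138.2]
ee_rot: [0.707, 0.023, 0.707, -0.023]
force: [0.8, 0.7, -1.2]
grip_width: 0.683
```

```bash
python3 -m jog '[[[0.001,0,0,0,0,0],[0.001,0,0,0,0,0],[0,0,0,0,0,0]]]'
python3 -m jog '[[[0.001,0,0,0,0,0],[0.001,0,0,0,0,0],[0,0,0,0,0,0]]]'
```

```text
time_s: 12.38
eef_pos: [528.0, 157.5, 136.2]
ee_rot: [0.707, 0.023, 0.707, -0.023]
force: [0.5, 0.5, 0.1]
grip_width: 0.685
time_s: 12.75
eef_pos: [528.0, 157.5, 134.2]
ee_rot: [0.707, 0.023, 0.707, -0.023]
force: [-0.7, 1.3, -0.8]
grip_width: 0.685
```

```bash
python3 -m jog '[[[0.001,0,0,0,0,0],[0,0,0,0,0,0]]]'
python3 -m jog '[[[0.001,0,0,0,0,0],[0,0,0,0,0,0]]]'
python3 - <<'E'
from h import *
c=vision.capture("scene");cv2.imwrite("pics/s1.png",cv2.resize(c["image"][150:280,320:470,::-1],None,fx=5,fy=5,interpolation=cv2.INTER_CUBIC))
E
```

```text
time_s: 13.0
eef_pos: [528.1, 157.5, 133.5]
ee_rot: [0.707, 0.023, 0.707, -0.023]
force: [-0.8, -0.4, 2.2]
grip_width: 0.685
time_s: 13.25
eef_pos: [528.2, 157.5, 133.5]
ee_rot: [0.707, 0.023, 0.706, -0.023]
force: [-4.7, -1.5, 10.2]
grip_width: 0.685
```

View pics/s1.png

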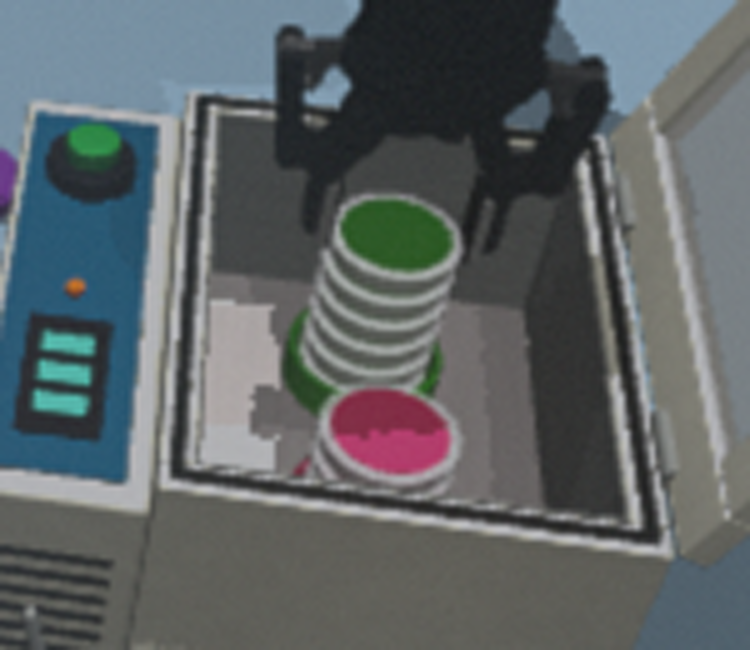

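Landed: 10 N upward at z = 133.5, and the dish looks squarely aligned on the pile. Easing off slightly, then releasing.

```bash
python3 -m jog '[[[-0.0008,0,0,0,0,0],[0,0,0,0,0,0]]]'
python3 -m jog '[[[0,0,0,0,0,0],[0,0,0,0,0,0],[0,0,0,0,0,0],[0,0,0,0,0,0]]]' 40
python3 -m jog '[[[-0.003,0,0,0,0,0],[-0.01,0,0,0,0,0],[-0.02,0,0,0,0,0],[-0.035,0,0,0,0,0],[-0.04,0,0,0,0,0],[0,0,0,0,0,0]]]'
python3 - <<'E'
from h import *
C=cams();c=C["scene"];cv2.imwrite("pics/s2.png",cv2.resize(c["image"][150:280,320:470,::-1],None,fx=5,fy=5,interpolation=cv2.INTER_CUBIC))
print(blobs(c["image"],"green"),blobs(c["image"],"pink"))
w=wristcam();cv2.imwrite("pics/w6.png",w["image"][:,:,::-1])
for k in("green","pink"):
  for b in blobs(w["image"],k,300): print(k,b,toz(w,b[0],136).round(1),toz(w,b[0],111).round(1))
E
```

```text
time_s: 13.55
eef_pos: [528.1, 157.5, 133.5]
ee_rot: [0.707, 0.023, 0.707, -0.023]
force: [-2.6, 0.6, 6.3]
grip_width: 0.684
time_s: 14.05
eef_pos: [528.0, 157.5, 133.0]
ee_rot: [0.707, 0.023, 0.707, -0.023]
force: [1.2, -0.7, -1.1]
grip_width: 0.844
time_s: 14.8
eef_pos: [529.1, 157.7, 244.8]
ee_rot: [0.709, 0.023, 0.704, -0.023]
force: [-0.7, -0.7, -0.8]
grip_width: 0.846
[([28.7, 14.6], [17, 0, 26, 34, 103]), ([57.7, 12.8], [52, 0, 15, 24, 140]), ([86.0, 12.7], [81, 0, 10, 23, 133]), ([92.0, 40.4], [88, 26, 8, 26, 92]), ([398.9, 196.5], [389, 190, 21, 14, 230])] [([218.3, 206.1], [209, 200, 20, 13, 205]), ([397.5, 235.8], [386, 228, 24, 17, 318])]
green ([274.9, 159.7], [237, 145, 76, 44, 592]) [492.2 158.7 136. ] [497.  158.4 111. ]
green ([64.1, 180.0], [45, 161, 39, 38, 1128]) [496.8  10.4 136. ] [502.1  -5.5 111. ]
green ([275.4, 207.7], [242, 176, 68, 64, 3340]) [527.  156.8 136. ] [535.5 156.2 111. ]
pink ([274.5, 264.4], [240, 247, 71, 46, 550]) [572.4 153.1 136. ] [585.5 152.1 111. ]
pink ([274.4, 308.3], [247, 285, 56, 48, 2153]) [611.2 150.4 136. ] [628.4 149.2 111. ]
```

View pics/w6.png

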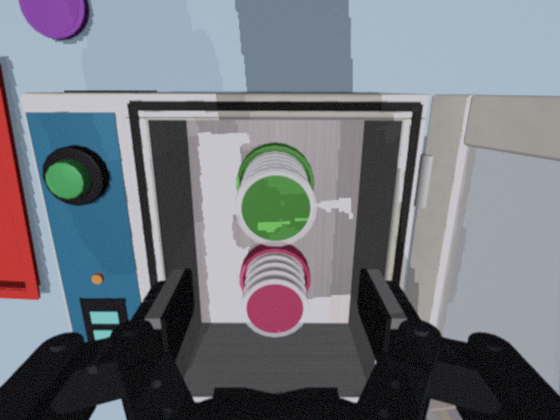

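View pics/s2.png

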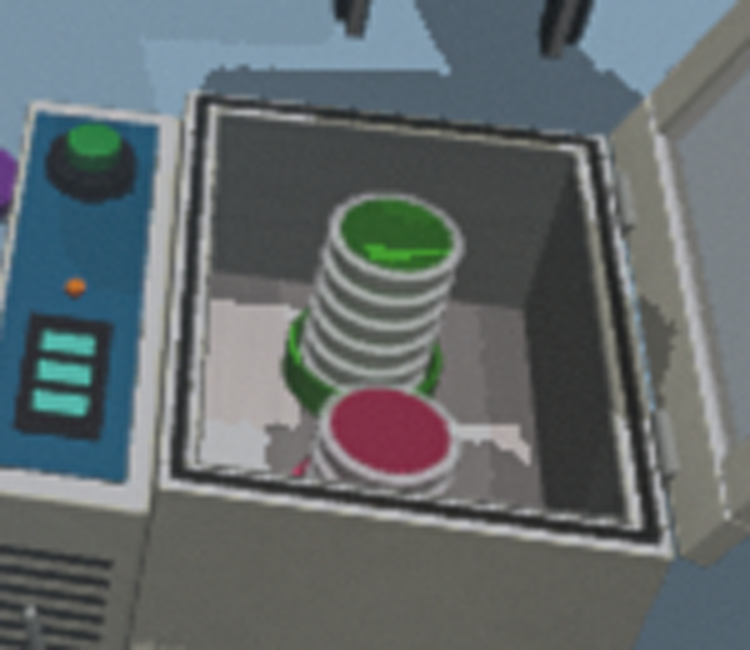

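Green dish sits on its pile (gel centroid (275,208) maps to (527,157) at z = 136). Going for the pink dish.

```bash
python3 -m jog '[[[0,-0.03,-0.001,0,0,0],[0,-0.045,-0.002,0,0,0],[0,-0.045,-0.002,0,0,0],[0,-0.045,-0.002,0,0,0],[0,-0.045,-0.002,0,0,0],[0,-0.045,-0.002,0,0,0],[0,-0.045,-0.002,0,0,0],[0,-0.045,-0.002,0,0,0],[0,-0.045,-0.002,0,0,0],[0,-0.03,-0.0015,0,0,0],[0,-0.02,-0.001,0,0,0],[0,0,0,0,0,0]]]' 0
python3 -m jog '[[[0,0,0,0.1,0,0],[0.01,0,0,0.17,0,0],[0.01,0,0,0.17,0,0],[0.01,0,0,0.17,0,0],[0.01,0,0,0.17,0,0],[0.01,0,0,0.17,0,0],[0.01,0,0,0.17,0,0],[0.01,0,0,0.17,0,0],[0.01,0,0,0.17,0,0],[0.01,0,0,0.16,0,0],[0,0,0,0,0,0]]]'
python3 - <<'E'
from h import *
s=ctrl.sense();q=s["ee_rot"];R=Ro.from_quat([q[1],q[2],q[3],q[0]]).as_matrix();print(R.round(3))
c=wristcam();cv2.imwrite("pics/w7.png",c["image"][:,:,::-1])
for k in("pink","amber"):
  for b in blobs(c["image"],k,400): print(k,b,toz(c,b[0],18).round(1))
E
```

```text
time_s: 16.45
eef_pos: [479.4, -280.7, 240.4]
ee_rot: [0.706, 0.024, 0.707, -0.023]
force: [-1.3, 0.3, 0.1]
grip_width: 0.996
time_s: 17.82
eef_pos: [479.7, -278.8, 150.6]
ee_rot: [-0.471, -0.527, -0.472, 0.527]
force: [-0.2, -0.8, -0.2]
grip_width: 1.002
[[-0.001  0.994 -0.112]
 [ 0.001 -0.112 -0.994]
 [-1.    -0.001 -0.001]]
pink ([278.7, 197.6], [248, 168, 62, 60, 2898]) [ 481.8 -279.9   18. ]
amber ([325.6, 309.0], [298, 285, 56, 49, 2109]) [ 511.8 -387.    18. ]
```

View pics/w7.png

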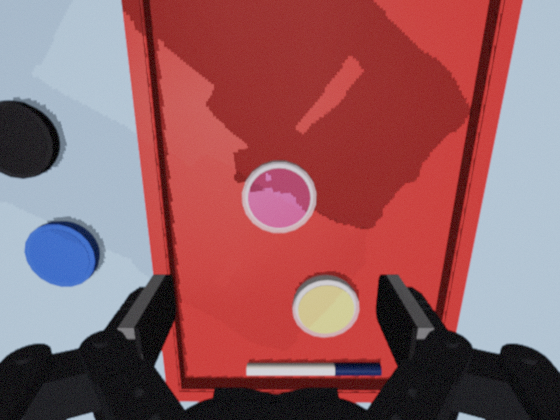

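```bash
python3 -m jog '[[[0.04,0.0017,0.001,0,0,0],[0.04,0,0,0,0,0],[0.025,0,0,0,0,0],[0.015,0,0,0,0,0],[0.006,0,0,0,0,0],[0.004,0,0,0,0,0],[0,0,0,0,0,0],[0,0,0,0,0,0]]]'
python3 - <<'E'
from h import *
c=wristcam();print(ctrl.sense()["eef_pos"])
for k in("pink",):
  for b in blobs(c["image"],k,400): print(k,b,toz(c,b[0],18).round(1))
E
```

```text
time_s: 18.88
eef_pos: [481.5, -281.6, 21.7]
ee_rot: [0.471, 0.528, 0.47, -0.528]
force: [0.2, -1.1, 0.8]
grip_width: 1.001
[ 481.43664179 -281.59353415   21.60612541]
pink ([276.0, 275.0], [221, 226, 111, 99, 8642]) [ 481.8 -279.1   18. ]
```

```bash
python3 -m jog '[[[0.004,0,-0.0018,0,0,0],[0.0034,0,0,0,0,0],[0,0,0,0,0,0]]]'
python3 -m jog '[[[0,0,0,0,0,0],[0,0,0,0,0,0],[0,0,0,0,0,0],[0,0,0,0,0,0],[0,0,0,0,0,0],[0,0,0,0,0,0],[0,0,0,0,0,0]]]' 255 30
python3 -m jog '[[[-0.003,0,0,0,0,0],[-0.005,0,0,0,0,0],[-0.015,0,0,0,0,0],[-0.03,0,0,0,0,0],[-0.04,0,0,0,0,0],[-0.04,0,0,0,0,0],[-0.04,0,0,0,0,0],[-0.025,0,0,0,0,0],[-0.01,0,0,0,0,0],[0,0,0,0,0,0]]]'
python3 - <<'E'
from h import *
c=wristcam();cv2.imwrite("pics/w8.png",c["image"][:,:,::-1]); print(ctrl.sense()["force"],[b for b in blobs(c["image"],"pink",400)])
E
```

```text
time_s: 19.3
eef_pos: [481.3, -279.5, 13.3]
ee_rot: [-0.47, -0.528, -0.471, 0.528]
force: [0.3, 0.2, -0.3]
grip_width: 1.002
time_s: 20.18
eef_pos: [481.5, -279.7, 14.2]
ee_rot: [-0.471, -0.528, -0.47, 0.528]
force: [-1.2, 0.8, 4.8]
grip_width: 0.682
time_s: 21.42
eef_pos: [481.4, -279.6, 221.9]
ee_rot: [0.471, 0.528, 0.47, -0.528]
force: [-0.2, 0.3, -0.4]
grip_width: 0.68
[ 0.42773323 -0.12741648 -0.04292645] [([275.3, 287.6], [218, 237, 116, 102, 9307])]
```

View pics/w8.png

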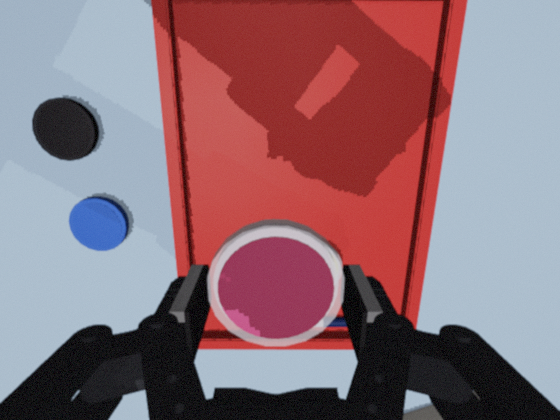

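Pink dish is held exactly as the green one was. Carrying it to the pink pile.

```bash
python3 -m jog '[[[0,0,0,-0.1,0,0],[0,0,0,-0.17,0,0],[0,0,0,-0.17,0,0],[0,0,0,-0.17,0,0],[0,0,0,-0.17,0,0],[0,0,0,-0.17,0,0],[0,0,0,-0.17,0,0],[0,0,0,-0.17,0,0],[0,0,0,-0.17,0,0],[0,0,0,-0.16,0,0]]]'
python3 -m jog '[[[0,0.0187,0.0053,0,0,0],[0,0.03,0.008,0,0,0],[0,0.045,0.012,0,0,0],[0,0.045,0.012,0,0,0],[0,0.045,0.012,0,0,0],[0,0.045,0.012,0,0,0],[0,0.045,0.012,0,0,0],[0,0.045,0.012,0,0,0],[0,0.045,0.012,0,0,0],[0,0.045,0.012,0,0,0],[0,0.03,0.008,0,0,0],[0,0,0,0,0,0]]]'
python3 -m jog '[[[0,0,0,0,0,0]]]'
python3 - <<'E'
from h import *
c=wristcam();cv2.imwrite("pics/w9.png",c["image"][:,:,::-1]);print(ctrl.sense()["eef_pos"])
E
```

```text
time_s: 22.72
eef_pos: [481.1, -279.4, 220.3]
ee_rot: [0.706, 0.022, 0.707, -0.021]
force: [0.6, -0.1, -0.9]
grip_width: 0.684
time_s: 24.22
eef_pos: [626.7, 153.4, 220.5]
ee_rot: [0.706, 0.023, 0.707, -0.023]
force: [-0.6, -1.0, 0.2]
grip_width: 0.683
time_s: 24.35
eef_pos: [626.8, 150.4, 221.2]
ee_rot: [0.706, 0.024, 0.707, -0.024]
force: [0.4, -1.0, -0.1]
grip_width: 0.685
[626.91827448 149.96331537 221.45594509]
```

View pics/w9.png

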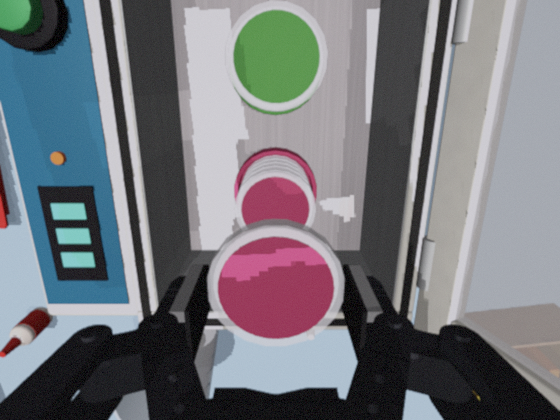

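```bash
python3 -m jog '[[[0.015,0.0004,0.0009,0,0,0],[0.025,0,0,0,0,0],[0.02,0,0,0,0,0],[0.015,0,0,0,0,0],[0.008,0,0,0,0,0],[0.004,0,0,0,0,0],[0.002,0,0,0,0,0],[0.001,0,0,0,0,0],[0,0,0,0,0,0]]]'
python3 -m jog '[[[0.001,0,0,0,0,0],[0.001,0,0,0,0,0],[0.001,0,0,0,0,0],[0,0,0,0,0,0]]]'
python3 -m jog '[[[0.001,0,0,0,0,0],[0.001,0,0,0,0,0],[0,0,0,0,0,0]]]'
```

```text
time_s: 25.52
eef_pos: [628.3, 150.8, 132.0]
ee_rot: [0.707, 0.023, 0.707, -0.023]
force: [-0.1, 0.2, -0.2]
grip_width: 0.685
time_s: 26.02
eef_pos: [628.2, 150.7, 128.6]
ee_rot: [0.707, 0.023, 0.707, -0.023]
force: [-0.1, 0.0, -0.2]
grip_width: 0.683
time_s: 26.4
eef_pos: [628.2, 150.7, 126.6]
ee_rot: [0.707, 0.023, 0.707, -0.023]
force: [-0.3, -0.0, -0.2]
grip_width: 0.684
```

```bash
python3 -m jog '[[[0.001,0,0,0,0,0],[0,0,0,0,0,0]]]'
python3 -m jog '[[[0.001,0,0,0,0,0],[0,0,0,0,0,0]]]'
```

```text
time_s: 26.65
eef_pos: [628.2, 150.7, 125.6]
ee_rot: [0.707, 0.023, 0.707, -0.023]
force: [0.6, 0.4, -0.8]
grip_width: 0.684
time_s: 26.9
eef_pos: [628.2, 150.7, 124.6]
ee_rot: [0.707, 0.023, 0.707, -0.023]
force: [-0.3, -0.4, -0.6]
grip_width: 0.683
```

```bash
python3 -m jog '[[[0.001,0,0,0,0,0],[0,0,0,0,0,0]]]'
python3 -m jog '[[[0.0007,0,0,0,0,0],[0,0,0,0,0,0]]]'
```

```text
time_s: 27.15
eef_pos: [628.3, 150.7, 124.3]
ee_rot: [0.707, 0.023, 0.707, -0.023]
force: [-2.0, -0.9, 5.0]
grip_width: 0.678
time_s: 27.4
eef_pos: [628.4, 150.7, 124.3]
ee_rot: [0.707, 0.023, 0.706, -0.023]
force: [-4.5, -0.5, 8.7]
grip_width: 0.684
```

Pink has landed at z = 124.3 with 8.7 N. Releasing.

```bash
python3 -m jog '[[[-0.0008,0,0,0,0,0],[0,0,0,0,0,0]]]'
python3 -m jog '[[[0,0,0,0,0,0],[0,0,0,0,0,0],[0,0,0,0,0,0],[0,0,0,0,0,0]]]' 40
python3 -m jog '[[[-0.003,0,0,0,0,0],[-0.01,0,0,0,0,0],[-0.02,0,0,0,0,0],[-0.035,0,0,0,0,0],[-0.04,0,0,0,0,0],[-0.02,0,0,0,0,0],[0,0,0,0,0,0],[0,0,0,0,0,0]]]'
python3 - <<'E'
from h import *
w=wristcam();cv2.imwrite("pics/w10.png",w["image"][:,:,::-1]);print(ctrl.sense()["eef_pos"],ctrl.sense()["joints"])
for k,z in(("green",136),("pink",127)):
  for b in blobs(w["image"],k,300): print(k,b,toz(w,b[0],z).round(1))
c=vision.capture("scene");cv2.imwrite("pics/s3.png",cv2.resize(c["image"][110:300,310:540,::-1],None,fx=3.3,fy=3.3,interpolation=cv2.INTER_CUBIC))
c=vision.capture("top");cv2.imwrite("pics/t3.png",cv2.resize(c["image"][130:260,95:265,::-1],None,fx=4.5,fy=4.5,interpolation=cv2.INTER_CUBIC))
E
```

```text
time_s: 27.65
eef_pos: [628.3, 150.8, 124.3]
ee_rot: [0.707, 0.023, 0.707, -0.023]
force: [-1.9, -0.6, 6.2]
grip_width: 0.682
time_s: 28.15
eef_pos: [628.2, 150.7, 123.6]
ee_rot: [0.707, 0.023, 0.707, -0.023]
force: [-0.6, 0.0, 0.4]
grip_width: 0.842
time_s: 29.15
eef_pos: [627.9, 150.7, 250.7]
ee_rot: [0.706, 0.023, 0.707, -0.023]
force: [0.2, 0.2, -0.3]
grip_width: 0.844
[627.85791794 150.6989649  250.48641878] [ 5.44621030e-02  5.84970174e-01  1.06276498e+00 -8.25776555e-06
  1.49606324e+00 -1.45053224e+00]
green ([42.3, 15.9], [20, 0, 44, 37, 1301]) [492.5  10.9 136. ]
green ([275.8, 58.5], [239, 19, 74, 80, 4648]) [527.1 156.8 136. ]
pink ([274.9, 159.1], [238, 142, 75, 47, 666]) [595.1 151.6 127. ]
pink ([275.6, 200.9], [244, 171, 64, 61, 3089]) [627.5 150.  127. ]
```

View pics/w10.png

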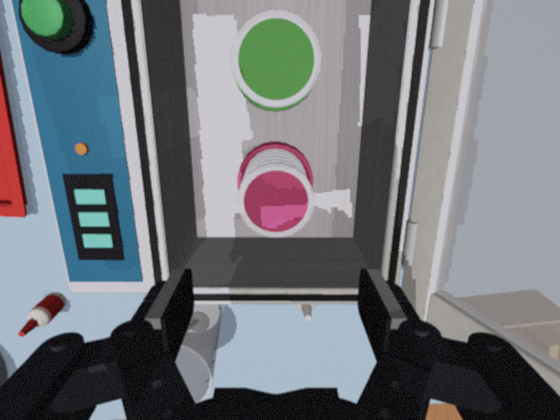

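View pics/s3.png

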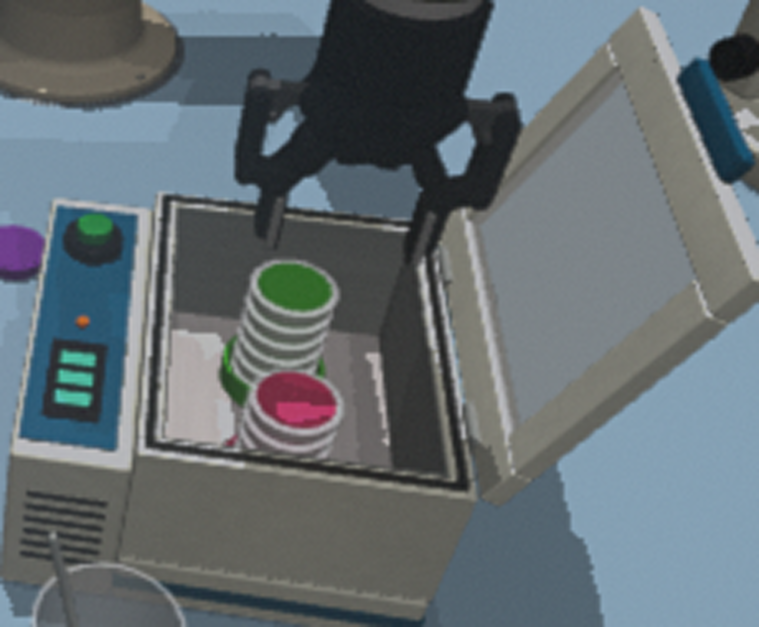

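View pics/t3.png

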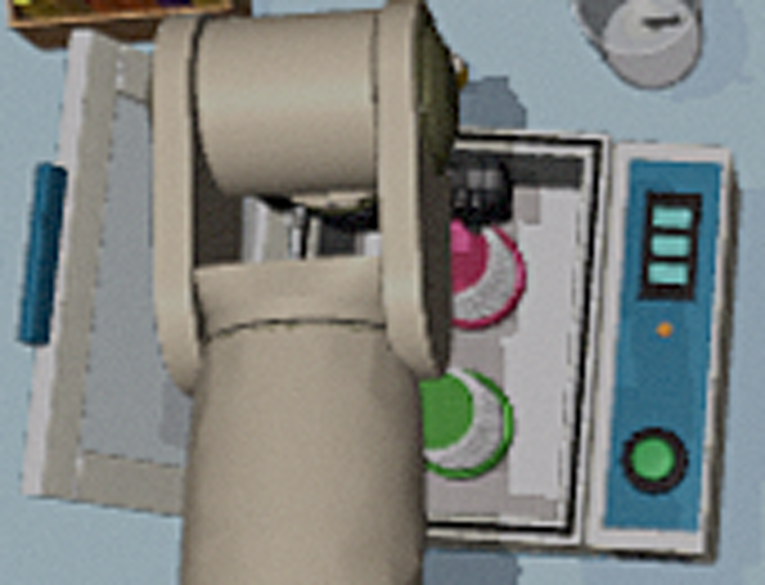

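Both dishes sit centred on their piles: pink at (627.5,150.0) and green at (527.1,156.8), both level in the scene view. The lid stands open with its teal lip at scene crop (716,120). Estimating the lid angle next.

```bash
python3 - <<'E'
from h import *
C=cams()
P={}
for n in C:
    h=cv2.cvtColor(C[n]["image"],cv2.COLOR_RGB2HSV); m=cv2.inRange(h,(90,120,40),(112,255,255))
    k,l,st,ce=cv2.connectedComponentsWithStats(m)
    print(n,[(ce[i].round(1).tolist(),st[i].tolist()) for i in range(1,k) if st[i,4]>60])
    P[n]=[ce[i] for i in range(1,k) if st[i,4]>60]
yaw=-0.068;c,s=np.cos(yaw),np.sin(yaw);o=np.array([577.7,153.8,0])
def pt(x,a,r,out):
    v=np.array([x,97.5-np.cos(a)*r+np.sin(a)*out,145+np.sin(a)*r+np.cos(a)*out]);return o+[c*v[0]-s*v[1],s*v[0]+c*v[1],v[2]]
for a in np.arange(1.7,2.06,.05):
    print(round(a,2),pt(0,a,205,7).round(0),[proj(C[n],pt(0,a,205,7)).round(1).tolist() for n in C])
E
```

```text
scene [([526.4, 145.9], [516, 128, 22, 37, 377]), ([222.8, 161.2], [213, 158, 20, 9, 101]), ([334.3, 209.7], [316, 173, 35, 73, 1181])]
top [([104.1, 185.9], [100, 166, 10, 40, 245]), ([242.0, 207.9], [230, 166, 25, 82, 1155]), ([20.2, 248.7], [0, 234, 41, 30, 689]), ([355.5, 303.1], [346, 294, 20, 20, 311])]
1.7 [587. 284. 347.] [[[498.5, 133.6]], [[122.1, 185.8]]]
1.75 [587. 294. 345.] [[[504.1, 135.1]], [[118.2, 185.8]]]
1.8 [588. 304. 343.] [[[509.6, 136.9]], [[114.4, 185.7]]]
1.85 [589. 314. 340.] [[[514.8, 138.8]], [[110.8, 185.8]]]
1.9 [589. 324. 337.] [[[519.9, 141.0]], [[107.4, 185.8]]]
1.95 [590. 333. 333.] [[[524.7, 143.4]], [[104.1, 185.9]]]
2.0 [591. 343. 328.] [[[529.2, 146.0]], [[101.0, 186.1]]]
2.05 [591. 352. 324.] [[[533.5, 148.8]], [[98.0, 186.3]]]
```

```bash
python3 -m jog '[[[-0.02,0,-0.02,0,0,0],[-0.03,0,-0.03,0,0,0],[-0.03,0,-0.03,0,0,0],[-0.03,0,-0.03,0,0,0],[-0.025,0,-0.025,0,0,0],[0,0,0,0,0,0],[0,0,0,0,0,0]]]' 255

```

```text
time_s: 30.28
eef_pos: [493.9, 159.5, 385.6]
ee_rot: [0.706, 0.023, 0.707, -0.023]
force: [-0.1, 0.1, -0.1]
grip_width: -0.003
```

```bash
python3 -m jog '[[[0,0.025,0,0,0,0],[0,0.04,0,0,0,0],[0,0.04,0,0,0,0],[0,0.04,0,0,0,0],[0,0.04,0,0,0,0],[0,0.03,0,0,0,0],[0,0.015,0,0,0,0],[0,0,0,0,0,0],[0,0,0,0,0,0]]]'
python3 - <<'E'
from h import *
c=vision.capture("scene");cv2.imwrite("pics/s4.png",cv2.resize(c["image"][0:300,300:560,::-1],None,fx=2,fy=2,interpolation=cv2.INTER_CUBIC))
w=wristcam();cv2.imwrite("pics/w11.png",w["image"][:,:,::-1])
E
```

```text
time_s: 31.4
eef_pos: [509.1, 388.5, 385.9]
ee_rot: [0.706, 0.023, 0.707, -0.024]
force: [-0.5, 0.3, -0.5]
grip_width: 0.002
```

View pics/s4.png

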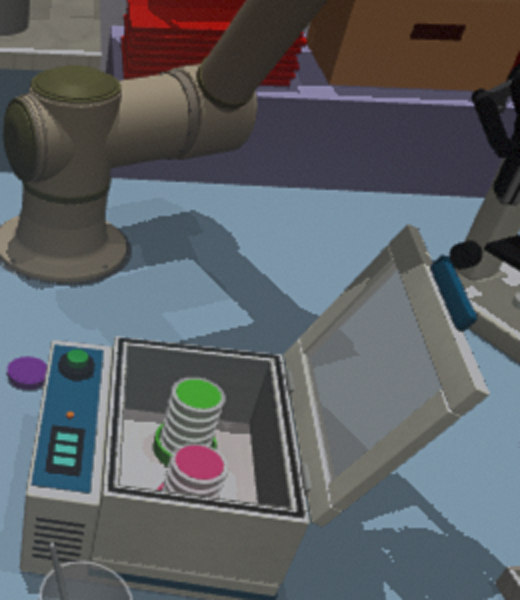

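View pics/w11.png

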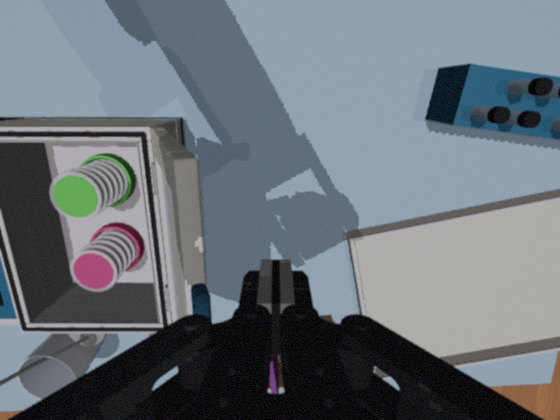

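The wrist view shows the tip (275,270) clear behind the lid edge (column ~203). Lowering behind the lid.

```bash
python3 -m jog '[[[0.03,0,0,0,0,0],[0.03,0,0,0,0,0],[0.02,0,0,0,0,0],[0,0,0,0,0,0]]]'
python3 -m jog '[[[0,-0.01,0,0,0,0],[0,-0.01,0,0,0,0],[0,-0.01,0,0,0,0],[0,0,0,0,0,0]]]'
python3 -m jog '[[[0,-0.01,0,0,0,0],[0,-0.01,0,0,0,0],[0,0,0,0,0,0]]]'
```

```text
time_s: 32.0
eef_pos: [508.4, 388.4, 305.7]
ee_rot: [0.706, 0.023, 0.708, -0.024]
force: [0.4, 0.0, 0.9]
grip_width: -0.001
time_s: 32.5
eef_pos: [506.8, 358.4, 307.3]
ee_rot: [0.707, 0.024, 0.707, -0.023]
force: [-0.9, 0.1, -0.1]
grip_width: 0.003
time_s: 32.88
eef_pos: [505.4, 339.1, 307.4]
ee_rot: [0.707, 0.024, 0.706, -0.023]
force: [-0.6, 0.5, 1.6]
grip_width: -0.001
```

```bash
python3 - <<'E'
from h import *
c=vision.capture("scene");cv2.imwrite("pics/s5.png",cv2.resize(c["image"][0:300,300:560,::-1],None,fx=2,fy=2,interpolation=cv2.INTER_CUBIC))
w=wristcam();cv2.imwrite("pics/w12.png",w["image"][:,:,::-1])
E
```

```text
(no output)
```

View pics/w12.png

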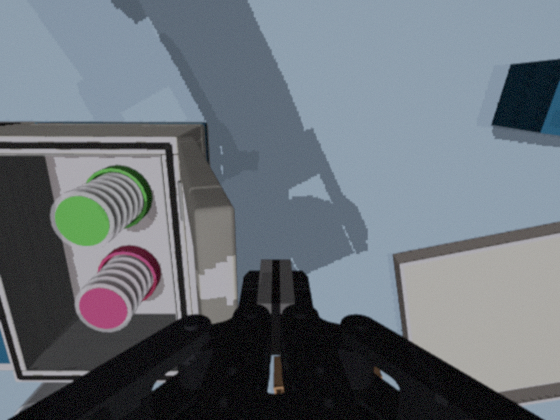

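View pics/s5.png

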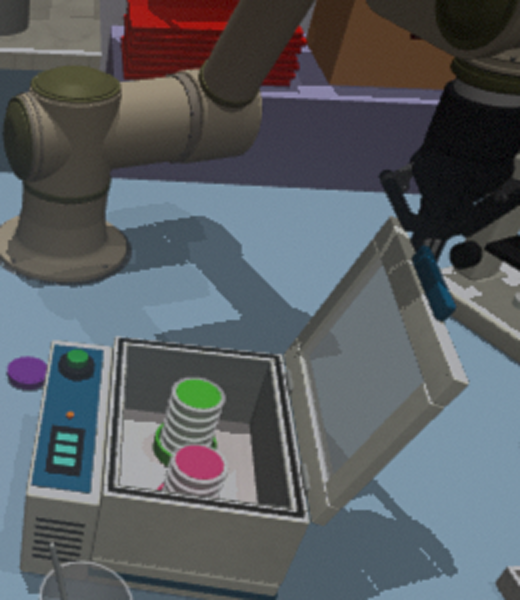

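The lid has started to move (its corner shifted from (410,228) to (395,220)), so contact is good. Pushing on.

```bash
python3 -m jog '[[[0,-0.012,0,0,0,0],[0,-0.014,0,0,0,0],[0,-0.014,0,0,0,0],[0,-0.014,0,0,0,0],[0,0,0,0,0,0]]]'
python3 -m jog '[[[0.001,-0.013,0,0,0,0],[0.001,-0.013,0,0,0,0],[0.0025,-0.015,0,0,0,0],[0.003,-0.015,0,0,0,0],[0,0,0,0,0,0]]]'
python3 - <<'E'
from h import *
c=vision.capture("scene");cv2.imwrite("pics/s6.png",cv2.resize(c["image"][0:300,300:560,::-1],None,fx=2,fy=2,interpolation=cv2.INTER_CUBIC))
E
```

```text
time_s: 33.6
eef_pos: [502.0, 284.2, 309.7]
ee_rot: [0.708, 0.024, 0.705, -0.023]
force: [-4.8, -0.9, 17.6]
grip_width: 0.001
time_s: 34.22
eef_pos: [497.9, 228.3, 298.8]
ee_rot: [0.706, 0.023, 0.707, -0.024]
force: [0.8, -0.2, -0.1]
grip_width: 0.001
```

View pics/s6.png

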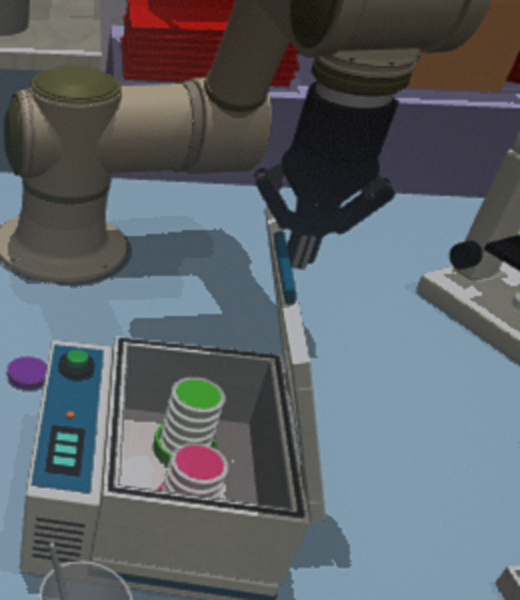

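```bash
python3 -m jog '[[[0.005,-0.014,0,0,0,0],[0.006,-0.014,0,0,0,0],[0.008,-0.013,0,0,0,0],[0.008,-0.012,0,0,0,0],[0,0,0,0,0,0]]]'
python3 - <<'E'
from h import *
c=vision.capture("scene");cv2.imwrite("pics/s7.png",cv2.resize(c["image"][0:300,300:560,::-1],None,fx=2,fy=2,interpolation=cv2.INTER_CUBIC))
w=wristcam();cv2.imwrite("pics/w13.png",w["image"][:,:,::-1])
E
```

```text
time_s: 34.9
eef_pos: [494.3, 175.6, 271.3]
ee_rot: [0.706, 0.024, 0.707, -0.024]
force: [0.5, 0.0, 0.1]
grip_width: 0.001
```

View pics/s7.png

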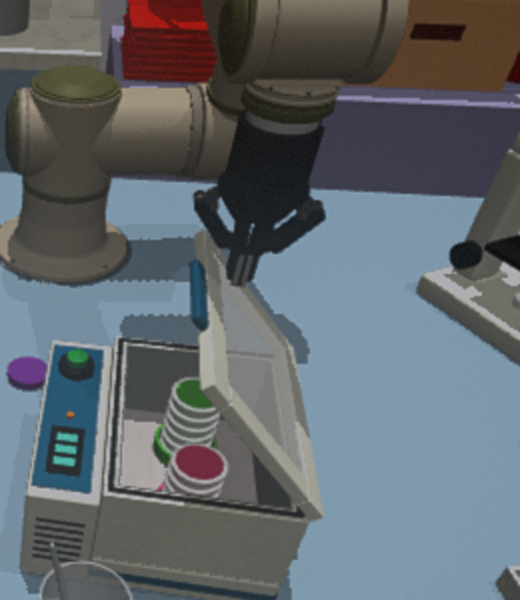

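View pics/w13.png

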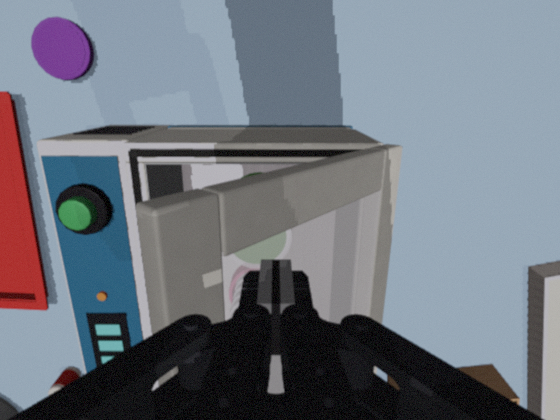

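The lid follows and is now at roughly 0.8 rad. Continuing the arc.

```bash
python3 -m jog '[[[0.01,-0.011,0,0,0,0],[0.011,-0.0105,0,0,0,0],[0.0125,-0.009,0,0,0,0],[0.0125,-0.008,0,0,0,0],[0.013,-0.006,0,0,0,0],[0.013,-0.0055,0,0,0,0],[0,0,0,0,0,0]]]'
python3 -m jog '[[[0.01,-0.003,0,0,0,0],[0.008,-0.002,0,0,0,0],[0.006,-0.001,0,0,0,0],[0,0,0,0,0,0]]]'
python3 - <<'E'
from h import *
c=vision.capture("scene");cv2.imwrite("pics/s8.png",cv2.resize(c["image"][0:300,300:560,::-1],None,fx=2,fy=2,interpolation=cv2.INTER_CUBIC))
E
```

```text
time_s: 35.88
eef_pos: [490.8, 126.5, 199.0]
ee_rot: [0.706, 0.023, 0.708, -0.023]
force: [-0.7, -0.1, -0.0]
grip_width: -0.003
time_s: 36.38
eef_pos: [490.7, 120.6, 175.8]
ee_rot: [0.706, 0.023, 0.707, -0.023]
force: [-0.4, 0.1, -1.3]
grip_width: -0.003
```

View pics/s8.png

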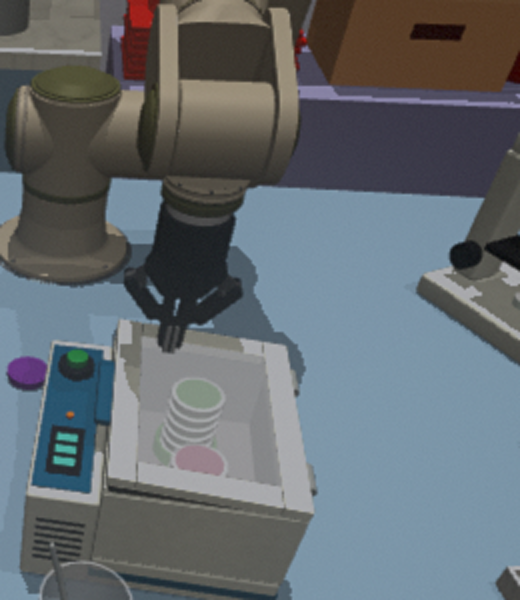

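Nearly shut. Pressing the last bit down until the force rises.

```bash
python3 -m jog '[[[0.004,0,0,0,0,0],[0.003,0,0,0,0,0],[0,0,0,0,0,0]]]'
python3 -m jog '[[[0.002,0,0,0,0,0],[0.001,0,0,0,0,0],[0,0,0,0,0,0]]]'
```

```text
time_s: 36.8
eef_pos: [490.8, 120.8, 169.0]
ee_rot: [0.707, 0.023, 0.707, -0.023]
force: [0.2, 1.2, 0.6]
grip_width: 0.003
time_s: 37.17
eef_pos: [490.9, 120.8, 166.2]
ee_rot: [0.707, 0.023, 0.707, -0.023]
force: [-0.4, -0.2, 0.5]
grip_width: -0.002
```

```bash
python3 -m jog '[[[0.002,0,0,0,0,0],[0,0,0,0,0,0]]]'
python3 -m jog '[[[0.002,0,0,0,0,0],[0,0,0,0,0,0]]]'
python3 - <<'E'
from h import *
c=vision.capture("scene");cv2.imwrite("pics/s9.png",cv2.resize(c["image"][130:300,300:480,::-1],None,fx=4,fy=3.5,interpolation=cv2.INTER_CUBIC))
E
```

```text
time_s: 37.42
eef_pos: [491.0, 120.8, 165.9]
ee_rot: [0.707, 0.023, 0.706, -0.023]
force: [-6.7, -0.6, 15.2]
grip_width: 0.001
time_s: 37.67
eef_pos: [491.1, 120.8, 165.8]
ee_rot: [0.708, 0.023, 0.706, -0.023]
force: [-14.4, -1.3, 32.4]
grip_width: 0.003
```

View pics/s9.png

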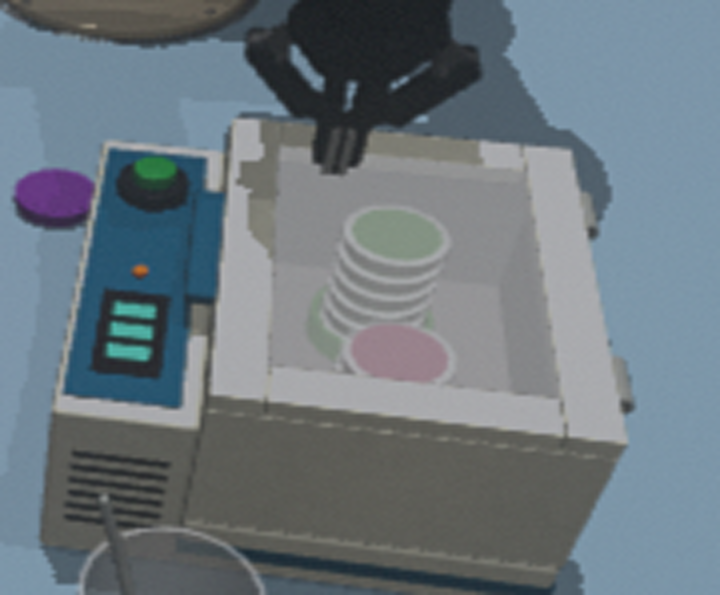

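The lid is shut: stiff stop with the tip at z ≈ 158, where 159 was expected. Now to move over the button and take a look.

```bash
python3 -m jog '[[[-0.005,0,0,0,0,0],[-0.03,0,0,0,0,0],[-0.03,-0.02,0.001,0,0,0],[0,-0.03,0.003,0,0,0],[0,-0.03,0.003,0,0,0],[0,-0.021,0.003,0,0,0],[0,0,0,0,0,0],[0,0,0,0,0,0]]]'
python3 - <<'E'
from h import *
w=wristcam();cv2.imwrite("pics/w14.png",w["image"][:,:,::-1]);print(ctrl.sense()["eef_pos"])
for b in blobs(w["image"],"green",300): print(b,toz(w,b[0],150).round(1))
c=vision.capture("scene");cv2.imwrite("pics/s10.png",cv2.resize(c["image"][130:300,300:480,::-1],None,fx=4,fy=3.5,interpolation=cv2.INTER_CUBIC))
E
```

```text
time_s: 38.72
eef_pos: [494.2, 19.8, 227.2]
ee_rot: [0.707, 0.023, 0.707, -0.023]
force: [0.3, 0.3, -0.3]
grip_width: -0.003
[494.20271523  19.9844888  227.20385912]
([276.3, 222.9], [258, 206, 38, 35, 1000]) [494.2  19.6 150. ]
```

View pics/w14.png

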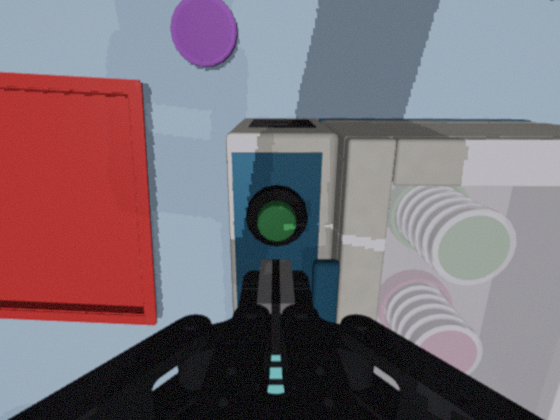

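View pics/s10.png

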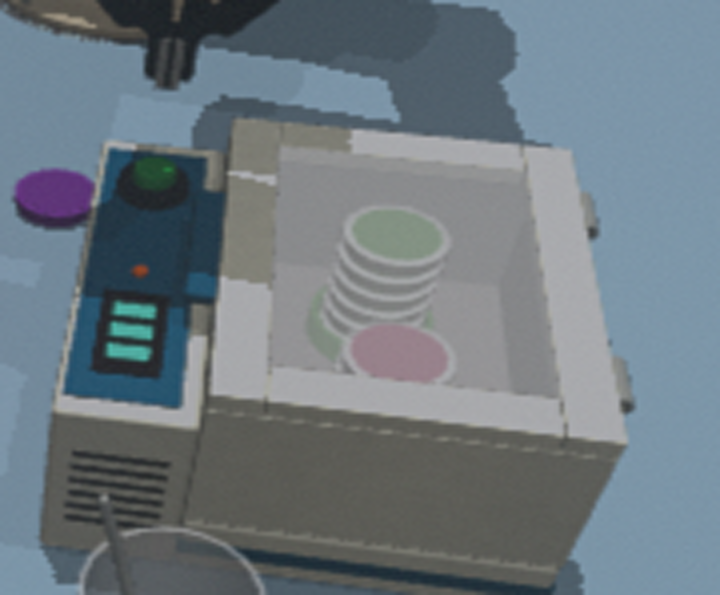

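The button is at (276,223), mapping to (494.2,19.6), directly under the TCP. The lid is shut. Pressing.

```bash
python3 -m jog '[[[0.025,0,0,0,0,0],[0.02,0,0,0,0,0],[0.012,0,0,0,0,0],[0.004,0,0,0,0,0],[0,0,0,0,0,0]]]'
python3 -m jog '[[[0.003,0,0,0,0,0],[0.003,0,0,0,0,0],[0.002,0,0,0,0,0],[0,0,0,0,0,0]]]'
python3 -m jog '[[[0.002,0,0,0,0,0],[0,0,0,0,0,0]]]'
python3 -m jog '[[[0.002,0,0,0,0,0],[0,0,0,0,0,0]]]'
```

```text
time_s: 39.45
eef_pos: [494.5, 19.4, 166.6]
ee_rot: [0.707, 0.023, 0.707, -0.023]
force: [0.5, 0.5, 0.5]
grip_width: -0.003
time_s: 39.95
eef_pos: [494.4, 19.2, 158.4]
ee_rot: [0.707, 0.023, 0.707, -0.023]
force: [0.3, -0.1, 1.5]
grip_width: 0.003
time_s: 40.2
eef_pos: [494.4, 19.2, 156.4]
ee_rot: [0.707, 0.023, 0.707, -0.023]
force: [-0.8, 0.2, 3.2]
grip_width: 0.0
time_s: 40.45
eef_pos: [494.4, 19.2, 154.3]
ee_rot: [0.707, 0.023, 0.707, -0.023]
force: [-0.4, -0.8, 3.8]
grip_width: -0.001
```

```bash
python3 -m jog '[[[0.002,0,0,0,0,0],[0.001,0,0,0,0,0],[0,0,0,0,0,0]]]'
python3 -m jog '[[[0.001,0,0,0,0,0],[0,0,0,0,0,0],[0,0,0,0,0,0]]]'
```

```text
time_s: 40.83
eef_pos: [494.6, 19.2, 153.7]
ee_rot: [0.707, 0.023, 0.706, -0.023]
force: [-8.9, 1.4, 26.6]
grip_width: -0.002
time_s: 41.2
eef_pos: [494.6, 19.2, 153.5]
ee_rot: [0.708, 0.023, 0.706, -0.023]
force: [-12.7, 1.0, 33.9]
grip_width: -0.001
```

The button hit its hard stop after about 6 mm of spring travel (3.8 N spring force, then 34 N) and was held there. Retreating and checking.

```bash
python3 -m jog '[[[-0.005,0,0,0,0,0],[-0.02,0,0,0,0,0],[-0.04,0,0,0,0,0],[-0.04,0,0,0,0,0],[-0.03,0,-0.03,0,0,0],[-0.02,-0.03,-0.04,0,0,0],[0,0,0,0,0,0],[0,0,0,0,0,0]]]'
python3 - <<'E'
from h import *
w=wristcam();cv2.imwrite("pics/w15.png",w["image"][:,:,::-1]);print(ctrl.sense()["eef_pos"])
C=cams();c=C["scene"];cv2.imwrite("pics/s11.png",cv2.resize(c["image"][130:300,300:480,::-1],None,fx=4,fy=3.5,interpolation=cv2.INTER_CUBIC))
cv2.imwrite("pics/t11.png",C["top"]["image"][:,:,::-1])
E
```

```text
time_s: 42.2
eef_pos: [422.6, -6.0, 304.8]
ee_rot: [0.706, 0.024, 0.707, -0.023]
force: [-0.1, -0.2, -0.3]
grip_width: 0.001
[422.7469374   -5.84772524 304.51859126]
```

View pics/s11.png

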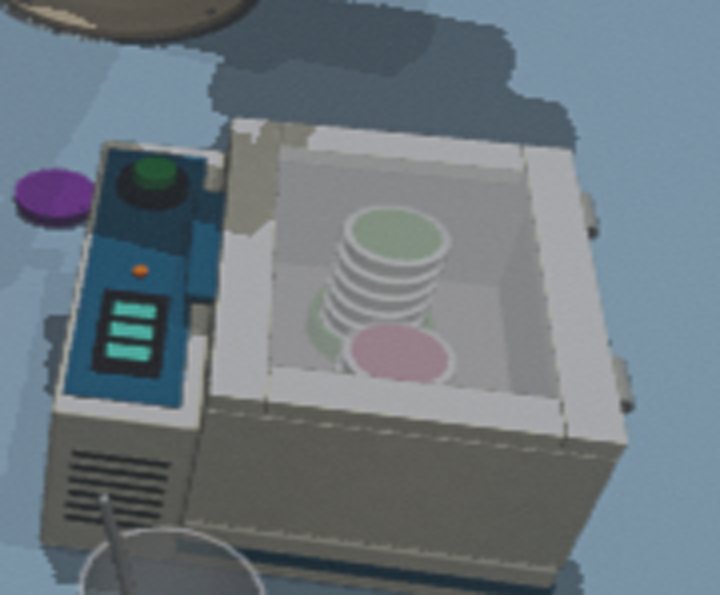

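View pics/t11.png

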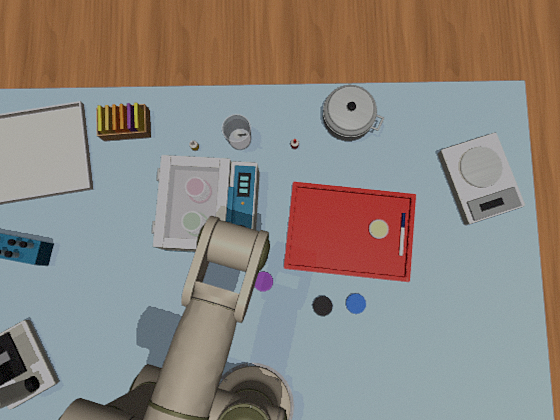

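The lid is shut (scene view), both dishes are level on their piles under the pane, and the button is up again at (155,172). In the top view the amber dish (379,229), marker, droppers and beaker haven't moved, and the robot touches nothing.

```bash
python3 -c "
from rig import workorder; print(workorder.finish_job())"
```

```text
the job is handed in; nothing more can be done
None
```

The job is handed in, at about 42 s of the 69 s allowed; the system reports no verdict, so these are my own checks.

- **Dishes:** I lowered each dish until I felt it land: green with about 10 N, pink with about 9 N. I eased off slightly before letting go. Camera measurements put each dish within about 1 mm of its stand's axis, and both look level.
- **Lid:** I pushed the lid shut from behind until it met a hard stop at 32 N. The fingertips were then at a height of about 158 mm, where 159 mm was expected for a shut lid. The camera also shows it shut.
- **Start button:** It went down about 6 mm to its hard stop, where I held it for roughly a third of a second or more. It looks up again in the last picture.
- **Everything else:** The amber dish, marker, dropper bottles and beaker look unmoved in the last top view. The arm is clear, with zero force.

No check failed or disagreed. While the lid was being pushed upright, the gripper briefly read 18 N upward, probably its finger joint riding on the lid edge. That is well below the 40 N limit.

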